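Find the rubbing stone that still bites

ROBOT

A 7-joint arm with a two-finger parallel gripper is mounted at the origin on the work surface. World frame = base frame: x ahead of the robot, y to its left, z up, the work surface at z = 0. Lengths are in m, angles in rad, forces in N, time in s.
With the tool pointing down it reaches from about 0.425 to 0.95 m from the base axis. Payload 16.7 kg.
Tool frame: the origin (TCP) lies midway between the tips of the shut fingers; the grasp point (between the pads) lies 19 mm behind it; x points along the fingers, y is the direction in which the jaws open and shut, and the axes are right-handed (so a half turn about x gives the same grasp; the last joint's range is limited). The gripper opens to 94 mm and grips with 3 to 60 N. Pads are 16 mm wide; open, the fingers measure 119 mm over their backs; the gripper's body (75 mm by 177 mm) begins 78 mm behind the grasp point.
Start: joints at [0.959, 0.426, 0.074, 1.606, -0.034, 1.111, -0.067], TCP at [0.301, -0.604, 0.205] pointing down, gripper open.
Joint ranges: [-2.85, 2.85], [-0.5, 2.14], [-1.23, 1.37], [0.21, 2.46], [-1.02, 4.16], [0.16, 2.05], [-2.73, 2.73]. Speed limits (rad/s): [1.89, 1.89, 2.39, 2.39, 3.01, 3.01, 3.01].

INTERFACE

Orientations are given as a rotation vector (axis times angle).
In Python, from rig import sensors, viewer, bot, finder gives the robot as it stands.
- The arm moves only by the tool servo_tool, never from a script. Its argument "commands" is a list of rows, each a list of 7 numbers: the turn, a rotation vector about the world's x, y, z in rad, then the shift along the world's x, y, z in cm, then the opening, from 0 (shut) to 1 (fully open). A call has 1 to 12 rows; each row shifts and turns the pose as measured when the row begins; what a row does not reach is not made up. A row lasts 1/8 s, in which the tool goes at most 62.5 mm and 10.7 degrees, less where a joint would pass 70% of its speed; a pose out of reach is approached as far as the arm can. A call with a gripper value outside its range is refused whole. The fingers move at their own pace and stop on an object; "force" is the grip in N (left out, the last holds). Time passes only in rows, so rows that do not move let the fingers close. It gives the time, the measured TCP pose, the force and the opening at its end, in the units of the state.
- sensors.state(): the state, without advancing time (a new reading comes with each control period).
- viewer.capture(name): name is "side" or "top" or "wrist"; returns a dict with "pixels" (384x512x3 uint8, blue, green, red), "fx", "fy", "cx", "cy" (pixels), "camera_from_world" (4x4, takes a point from world to camera coordinates); the wrist camera has in their place "tool_from_camera" (4x4, takes a point from camera to tool coordinates, whose origin is the TCP and whose axes are the tool frame's). Camera axes: x right, y up, looking along -z (the intrinsics and any distortion apply to the point x, -y, -z); pixel columns grow to the right and rows downward; lengths in m; the calibration is good to about 2 mm. The wrist camera is an equidistant fisheye: a pixel r from the principal point sees the ray r / f radians off the axis. A picture is of the moment at which its call begins: read the wrist's pose just before it. There is no depth.
- bot.finish_job(): hands the job in, once; it reports no verdict.
Trained networks look in a picture, given as the dict that the camera call returned (one of the last four; its "shot" number tells which), for a name from the list of things; names that differ only in an ending like _2 or _b are one class to them, and where a whole thing is asked for, a point or a joint stands for the part that bears it (a point fixed in the world has none). Each returns a list of dicts, best first, with "confidence" (0 to 1); they miss things now and then, are a little off and sometimes report something else, mostly with a low value. They report only what shows in the picture. A call takes as long as a camera call.
- finder.search_frame(picture, thing): "uv" ([column, row] in pixels, amid what is visible of it).
The state is a dict: "t": time; "joints": joint angles; "qvel": joint speeds; "joint_efforts": joint torques, N m; "tcp_pos": TCP position; "tcp_rot": TCP orientation; "ft_force": force on the tool from outside, world axes, zero at the start; "ft_torque": the same for the moment, N m; "width": opening from 0.0 (shut) to 1.0 (fully open).
Only numpy, scipy, OpenCV 4.12 (cv2) and the standard library are available. Lean on these libraries where they do the work, as an engineer would, in place of code of your own. Each camera call takes 0.05 s, during which the arm holds its last target. There are 200 camera calls.

TASK

One of the two look-alike rubbing stones on the potter's slate still bites and the other is worn smooth; only the drag tells. One after the other, slide each stone along the slate, flat on it, from its start until it stands centred on the white chalk line, and feel how hard it drags. Then set the one that drags harder down in the plywood tray without dropping it, leave the worn one standing on the chalk line, and do not disturb the pot, mug or bowl.

Things in the scene. Friction and masses are not known exactly. Their poses are not given: they have to be found in the camera images.
- slate: Fixed dark slate plate on the bench, 260 mm (its x) by 270 mm (its y), 12 mm thick; origin at the centre of its underside. Its -x points roughly towards the robot base: the stones are slid along -x. A white chalk line runs across it along y at x = -55 mm; a thin grey line along x at y = 0 parts the two lanes.
- left_stone_start (a point): Centre, half-way up, of the left stone (as seen from the robot) at the start: 36 mm above the slate's top; slate x = +55, y = +65 mm. Fixed to the slate: does not follow the stone. The stone: a flat grey disc 100 mm across, 28 mm thick, with an upright round wooden grip at its centre (30 mm across, 44 mm tall, top 72 mm above the underside); 0.7 kg.
- right_stone_start (a point): The same point for the right stone, at slate x = +55, y = -65 mm. The stones look alike, and which is the sharp one changes from start to start. Under its own weight the sharp one drags with 4 to 6.5 N, the worn one with 0.7 to 1.4 N, felt only while the stone moves (at rest the force dies away).
- left_line (a point): Point on the slate's top, on the chalk line in the middle of the left lane: slide the left stone's centre here, 110 mm from its start (within 20 mm). A tightly held stone may be pressed on or lifted by the arm, which falsifies the drag: better leave the fingers slightly open about the grip, one ahead and one behind, low down.
- right_line (a point): The same for the right lane (slate y = -65 mm) and the right stone. Fixed to the slate.
- tray: Fixed open plywood tray, 170 x 170 mm outside, walls 8 mm thick and 35 mm high, floor 8 mm thick (inside 154 x 154 mm); origin at the centre of its underside, axes along its sides. A stone is seated anywhere in it when it lies flat on the floor.
- pot: Bystander: loose dark-brown narrow-necked clay pot, 90 mm tall, 90 mm across, beyond the slate; origin at the centre of its underside.
- mug: Bystander: loose olive glazed mug with a handle, 85 mm tall, 76 mm across, beyond the tray; origin at the centre of its underside.
- bowl: Bystander: loose white bowl, 55 mm tall, 110 mm across, to the right of the slate; origin at the centre of its underside.

How it is judged:
On the way, in this order (a step that is already met when the one before it is completed fails the run):
1. One stone is slid along the slate, flat on it, while the other still stands at its start (((((z of sole_gritty in the frame of slate between 0.02 and 0.03 m and angle between sole_gritty's own z axis and vertical below 0.15 rad and y of sole_gritty in the frame of slate between -0.11 and 0.11 m) and x of sole_gritty in the frame of slate between -0.025 and 0.03 m and contact force between sole_gritty and slate above 0.3 N) and ((z of sole_worn in the frame of slate between 0.02 and 0.03 m and angle between sole_worn's own z axis and vertical below 0.15 rad and y of sole_worn in the frame of slate between -0.11 and 0.11 m) and x of sole_worn in the frame of slate above 0.035 m)) or (((z of sole_worn in the frame of slate between 0.02 and 0.03 m and angle between sole_worn's own z axis and vertical below 0.15 rad and y of sole_worn in the frame of slate between -0.11 and 0.11 m) and x of sole_worn in the frame of slate between -0.025 and 0.03 m and contact force between sole_worn and slate above 0.3 N) and ((z of sole_gritty in the frame of slate between 0.02 and 0.03 m and angle between sole_gritty's own z axis and vertical below 0.15 rad and y of sole_gritty in the frame of slate between -0.11 and 0.11 m) and x of sole_gritty in the frame of slate above 0.035 m)))), for 0.1 s.
2. With the first stone left on the chalk line, the other is slid along the slate, flat on it (((((z of sole_gritty in the frame of slate between 0.02 and 0.03 m and angle between sole_gritty's own z axis and vertical below 0.15 rad and y of sole_gritty in the frame of slate between -0.11 and 0.11 m) and x of sole_gritty in the frame of slate between -0.025 and 0.03 m and contact force between sole_gritty and slate above 0.3 N) and ((z of sole_worn in the frame of slate between 0.02 and 0.03 m and angle between sole_worn's own z axis and vertical below 0.15 rad and y of sole_worn in the frame of slate between -0.11 and 0.11 m) and x of sole_worn in the frame of slate between -0.085 and -0.035 m)) or (((z of sole_worn in the frame of slate between 0.02 and 0.03 m and angle between sole_worn's own z axis and vertical below 0.15 rad and y of sole_worn in the frame of slate between -0.11 and 0.11 m) and x of sole_worn in the frame of slate between -0.025 and 0.03 m and contact force between sole_worn and slate above 0.3 N) and ((z of sole_gritty in the frame of slate between 0.02 and 0.03 m and angle between sole_gritty's own z axis and vertical below 0.15 rad and y of sole_gritty in the frame of slate between -0.11 and 0.11 m) and x of sole_gritty in the frame of slate between -0.085 and -0.035 m)))), for 0.1 s.
3. Both stones stand on the chalk line (centres within 20 mm short of it to 30 mm past it) (z of sole_gritty in the frame of slate between 0.02 and 0.03 m and angle between each of sole_gritty, sole_worn's own z axis and vertical below 0.15 rad and y of sole_gritty in the frame of slate between -0.11 and 0.11 m and x of sole_gritty in the frame of slate between -0.085 and -0.035 m and z of sole_worn in the frame of slate between 0.02 and 0.03 m and y of sole_worn in the frame of slate between -0.11 and 0.11 m and x of sole_worn in the frame of slate between -0.085 and -0.035 m), for 0.2 s.
At the end, for the whole second after the job is handed in: The stone that drags harder lies flat on the tray's floor, and the worn stone stands flat on the slate on the chalk line (its centre from 20 mm short of it to 30 mm past it), both left standing there (x of sole_gritty in the frame of tray between -0.035 and 0.035 m and y of sole_gritty in the frame of tray between -0.035 and 0.035 m and z of sole_gritty in the frame of tray below 0.026 m and angle between sole_gritty's own z axis and vertical below 0.1 rad and z of sole_worn in the frame of slate between 0.02 and 0.03 m and angle between sole_worn's own z axis and vertical below 0.15 rad and y of sole_worn in the frame of slate between -0.11 and 0.11 m and x of sole_worn in the frame of slate between -0.085 and -0.035 m and linear speed of each of gritty, worn below 0.02 m/s); the robot touches nothing.
It fails at once if The pot, mug or bowl is moved by more than 15 mm (distance of any of pot, mug, bowl from where it was at the start of the episode above 0.015 m).
It fails at once if A stone is let go over the tray more than 20 mm above its floor ((horizontal distance between sole_gritty and tray below 0.1 m and z of sole_gritty in the frame of tray above 0.042 m and not (contact force between gritty and the fingers above 0.1 N)) or (horizontal distance between sole_worn and tray below 0.1 m and z of sole_worn in the frame of tray above 0.042 m and not (contact force between worn and the fingers above 0.1 N))).
It fails at once if A stone is tipped over (angle between any of sole_gritty, sole_worn's own z axis and vertical above 0.7 rad).
It also fails if it takes over 70 s, if anything falls off the work surface, if the arm or the gripper's body presses on something with over 40 N, if the wrist force passes 120 N, or if a joint passes its speed limit or range.

## Working session

There is one attempt and no reset: what is moved stays moved. The work goes in short steps, Python scripts to look and compute and a tool call to move; the robot and the scene stay as the last step left them, time stands still between calls to the robot, and variables do not carry over. Pictures are saved under pics/ and viewed, about 8 in all and at most 12, crops included, and the job is handed in when it is done.

Besides the shell and the picture viewer there is one more tool, called as name(argument=value, ...) on one line, values as JSON. servo_tool: Moves the arm, as the interface text tells. Its arguments: {"type":"object","properties":{"commands":{"type":"array"},"force":{"type":"number"}},"required":["commands"]}

```bash
mkdir -p pics
cat > h.py <<'E'
import numpy as np, cv2
from rig import sensors, viewer, bot, finder
def ray(p,uv):
    M=np.linalg.inv(p["camera_from_world"])
    d=np.array([(uv[0]-p["cx"])/p["fx"],-(uv[1]-p["cy"])/p["fy"],-1.0])
    return M[:3,3],M[:3,:3]@d
def onz(p,uv,z):
    o,d=ray(p,uv); return o+d*(z-o[2])/d[2]
def proj(p,X):
    c=(p["camera_from_world"]@np.append(X,1))[:3]
    return np.array([p["cx"]+p["fx"]*c[0]/-c[2],p["cy"]-p["fy"]*c[1]/-c[2]])
E
python3 - <<'E'
from h import *
print(sensors.state())
for n in("top","side"):
    p=viewer.capture(n); cv2.imwrite(f"pics/{n}0.png",p["pixels"]); print(n,{k:p[k] for k in p if k not in("pixels",)})
    for t in("slate","left_stone_start","left_line","right_line","tray","pot","mug","bowl"):
        print(t,[(np.round(r["uv"],1).tolist(),round(r["confidence"],2),np.round(onz(p,r["uv"],.012),3).tolist()) for r in finder.search_frame(p,t)[:3]])
E
```

```text
{'t': 0.0, 'joints': array([ 0.95850031,  0.42671752,  0.07387387,  1.60658622, -0.03409256,
        1.1108422 , -0.06709965]), 'qvel': array([-0.00011422,  0.0002115 , -0.00104595, -0.00128302, -0.00175798,
        0.00040178, -0.00060433]), 'joint_efforts': array([-6.49566609e-04, -9.35822582e+01,  3.66610274e+00, -4.54198337e+01,
       -4.88237129e-02,  2.01172574e-02,  8.36918230e-05]), 'tcp_pos': array([ 0.3011142 , -0.60362096,  0.20479516]), 'tcp_rot': array([ 1.96410837,  0.46406622, -1.96492134]), 'ft_force': array([-0.11811406,  0.79394851, -0.38047226]), 'ft_torque': array([ 0.01434504, -0.00559785,  0.04917383]), 'width': 1.0002284460980713}
top {'fx': 387.01755870674293, 'fy': 387.01755870674293, 'cx': 259.10401026624044, 'cy': 198.60180733943952, 'camera_from_world': array([[ 0.01443862, -0.99978277,  0.01503109, -0.09189841],
       [ 0.98039398,  0.01710991,  0.19630305, -0.62899501],
       [-0.19651758,  0.01190205,  0.98042806, -0.98071416],
       [ 0.        ,  0.        ,  0.        ,  1.        ]]), 'shot': 1}
slate [([280.1, 259.3], 0.66, [0.472, -0.143, 0.01
[... 577 characters left out ...]
([[-0.8564903 , -0.51595037, -0.01481838,  0.49887933],
       [ 0.30056784, -0.52187798,  0.79831219, -0.2758954 ],
       [-0.41962285,  0.67929272,  0.60206152, -0.802291  ],
       [ 0.        ,  0.        ,  0.        ,  1.        ]]), 'shot': 2}
slate [([328.1, 212.6], 0.9, [0.46, -0.128, 0.012]), ([203.0, 189.8], 0.7, [0.803, -0.044, 0.012])]
left_stone_start [([332.7, 215.4], 0.6, [0.445, -0.124, 0.012])]
left_line [([331.2, 213.8], 0.77, [0.451, -0.128, 0.012])]
right_line [([331.9, 212.8], 0.89, [0.451, -0.132, 0.012])]
tray [([239.4, 329.5], 0.8, [0.466, 0.279, 0.012])]
pot []
mug [([144.2, 247.9], 0.58, [0.783, 0.209, 0.012])]
bowl [([339.6, 143.6], 0.61, [0.569, -0.466, 0.012])]
```

```bash
python3 -c "
import cv2,numpy as np
a=cv2.imread('pics/top0.png');b=cv2.imread('pics/side0.png')
cv2.imwrite('pics/a.png',cv2.resize(a,(800,600)))"
```

```text
(no output)
```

View pics/a.png

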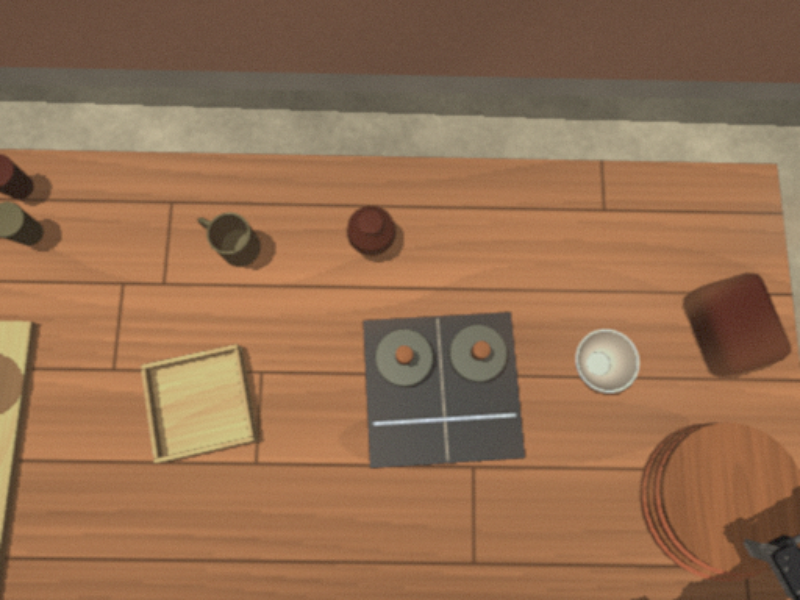

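The top view shows the slate with corners near (365,320), (511,312), (524,458) and (370,467) in the 800 px picture. The grips are at (404,355) and (482,350), and the tray's rim corners are near (142,367), (239,346), (258,440) and (155,462). Next I'll fit poses to these.

Run:
```python
from h import *
from scipy.optimize import least_squares
p=viewer.capture("top"); s=512/800
def fit(obj,uv,z):
    W=np.array([onz(p,np.array(u)*s,z)[:2] for u in uv]); print(np.round(W,3).tolist())
    f=lambda q:(np.array([[q[0]+np.cos(q[2])*a-np.sin(q[2])*b,q[1]+np.sin(q[2])*a+np.cos(q[2])*b] for a,b in obj])-W).ravel()
    r=least_squares(f,[.5,0,0]); print(np.round(r.x,4),"res mm",np.round(r.fun*1000,1)); return r.x
q=fit([(.13,.135),(.13,-.135),(-.13,-.135),(-.13,.135)],[(365,320),(511,313),(524,458),(370,467)],.012)
t=fit([(.085,.085),(.085,-.085),(-.085,-.085),(-.085,.085)],[(142,367),(239,346),(258,441),(155,462)],.035)
c,n=np.cos(q[2]),np.sin(q[2])
for x,y in[(.055,.065),(.055,-.065),(-.055,.065),(-.055,-.065)]: print("slate",x,y,"->",np.round([q[0]+c*x-n*y,q[1]+n*x+c*y],4))
h=cv2.cvtColor(p["pixels"],cv2.COLOR_BGR2HSV)
for g in[(404,355),(482,350)]:
    u=np.array(g)*s; x,y=u.astype(int); w=p["pixels"][y-9:y+10,x-9:x+10].astype(int); m=(w[...,2]-w[...,0])>50
    yy,xx=np.nonzero(m); uv=[xx.mean()+x-9,yy.mean()+y-9]; print("grip",uv,m.sum(),np.round(onz(p,uv,.075),4))
# chalk line
b=p["pixels"].astype(int); m=(b.min(2)>130); m[:, :236]=0;m[:,334:]=0;m[:258]=0;m[290:]=0
yy,xx=np.nonzero(m); l=np.polyfit(xx,yy,1)
A=onz(p,[245,np.polyval(l,245)],.012);B=onz(p,[325,np.polyval(l,325)],.012); d=A-B; ang=np.arctan2(-d[0],d[1]); print("chalk ang",ang,"chalk x in slate",(c*(A[0]-q[0])+n*(A[1]-q[1])))
```

```text
[[0.622, -0.011], [0.639, -0.275], [0.383, -0.293], [0.365, -0.026]]
[ 0.5021 -0.1513  0.0663] res mm [ 1.3  2.8  1.7 -2.1 -2.  -1.9 -1.1  1.2]
[[0.528, 0.371], [0.567, 0.206], [0.406, 0.163], [0.369, 0.333]]
[0.4676 0.2685 0.2349] res mm [ 2.4  0.   2.7 -0.8 -1.2  2.8 -3.9 -2. ]
slate 0.055 0.065 -> [ 0.5527 -0.0828]
slate 0.055 -0.065 -> [ 0.5613 -0.2125]
slate -0.055 0.065 -> [ 0.4429 -0.0901]
slate -0.055 -0.065 -> [ 0.4515 -0.2198]
grip [np.float64(258.17), np.float64(226.2)] 100 [ 0.554  -0.0803  0.075 ]
grip [np.float64(307.6831683168317), np.float64(223.25742574257427)] 101 [ 0.5639 -0.2108  0.075 ]
chalk ang 0.07497448048057653 chalk x in slate -0.05468548307654764
```

```bash
cat >> h.py <<'E'
from scipy.spatial.transform import Rotation as Ro
def pose():
    s=sensors.state(); R=Ro.from_rotvec(s["tcp_rot"]).as_matrix()
    return s,R
def turn(yaw):
    s,R=pose(); o=[]
    for k in(0,np.pi):
        y=np.array([np.cos(yaw+k),np.sin(yaw+k),0]); x=np.array([0,0,-1.])
        T=np.column_stack([x,y,np.cross(x,y)]); o.append((Ro.from_matrix(T@R.T)).as_rotvec())
    return o
E
python3 - <<'E'
from h import *
s,R=pose(); print(np.round(R,3)); print(turn(.07)); print(np.round(np.array([.554,-.0815,0])-s["tcp_pos"],4))
E
```

```text
[[ 0.     0.446 -0.895]
 [ 0.    -0.895 -0.446]
 [-1.    -0.    -0.   ]]
[array([-4.90009289e-05,  5.11396922e-06,  1.17808649e+00]), array([ 5.69509186e-06,  5.45691183e-05, -1.96350616e+00])]
[ 0.2527  0.5225 -0.2055]
```

servo_tool(commands=[[0, 0, 0.118, 2.6, 3.9, 0, 1], [0, 0, 0.118, 2.6, 3.9, 0, 1], [0, 0, 0.118, 2.6, 3.9, 0, 1], [0, 0, 0.118, 2.6, 3.9, 0, 1], [0, 0, 0.118, 2.6, 3.9, 0, 1], [0, 0, 0.118, 2.6, 3.9, 0, 1], [0, 0, 0.118, 2.6, 3.9, 0, 1], [0, 0, 0.118, 2.6, 3.9, 0, 1], [0, 0, 0.118, 2.6, 3.9, 0, 1], [0, 0, 0.118, 2.6, 3.9, 0, 1], [0, 0, 0, 0, 0, 0, 1]])

```text
t: 2.33
tcp_pos: [0.567, -0.2009, 0.2068]
tcp_rot: [1.129, 1.255, -1.126]
ft_force: [-0.2, -1.0, -0.0]
width: 1.002
```

```bash
cat > w.py <<'E'
from h import *
import sys
s,R=pose(); p=viewer.capture("wrist"); cv2.imwrite(f"pics/{sys.argv[1]}.png",p["pixels"])
T=p["tool_from_camera"]; f=p["fx"]
def wonz(uv,z):
    d=np.array([uv[0]-p["cx"],-(uv[1]-p["cy"])]); r=np.hypot(*d); a=r/f
    v=np.array([*(np.sin(a)*d/max(r,1e-9)),-np.cos(a)])
    o=R@T[:3,3]+s["tcp_pos"]; v=R@T[:3,:3]@v
    return o+v*(z-o[2])/v[2]
w=p["pixels"].astype(int); m=((w[...,2]-w[...,0]>60)).astype(np.uint8)
n,l,st,c=cv2.connectedComponentsWithStats(m)
print("tcp",s["tcp_pos"],"turn",turn(.07)[0],s["width"],s["ft_force"])
for i in range(1,n):
    if st[i,4]>150: print(c[i],st[i],np.round(wonz(c[i],.084),4))
E
python3 w.py w1
```

```text
tcp [ 0.56704927 -0.20094104  0.20675962] turn [ 0.00249529  0.00360463 -0.03537642] 1.0023633887395873 [-0.22197325 -1.02664692 -0.01812877]
[273.06720246 139.92494416] [    0     0   512   298 98047] [ 0.5851 -0.1455  0.084 ]
[249.65591398  71.58064516] [235  58  30  28 651] [ 0.5538 -0.0788  0.084 ]
[245.44305556 193.41805556] [232 177  28  33 720] [ 0.5632 -0.2045  0.084 ]
[ 88.74302789 300.37649402] [ 80 278  23  47 502] [ 0.3636 -0.3792  0.084 ]
[409.88029466 300.5174954 ] [396 278  24  47 543] [ 0.8054 -0.3322  0.084 ]
[278.7282802 342.0069777] [ 129  320  340   43 7309] [ 0.6293 -0.4058  0.084 ]
```

View pics/w1.png

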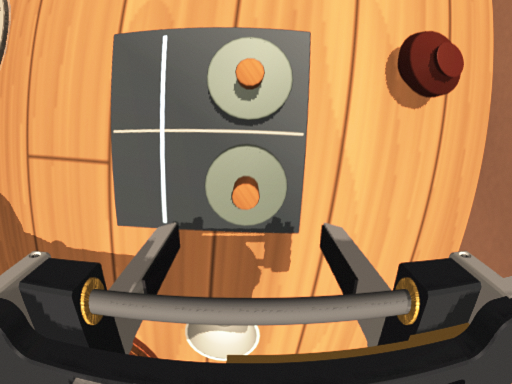

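```bash
cat >> w.py <<'E'
for a in sys.argv[2:]:
    u,v,z=map(float,a.split(",")); print(a,np.round(wonz((u,v),z),4))
E
python3 w.py w1b 246,185.5,.04 250,79,.04 246,198,.084 251,71,.084 165.5,38,.012 164.5,220,.012 116,36,.012 311,33,.012 299,232,.012 118,225,.012
```

```text
tcp [ 0.56594486 -0.20316676  0.2066621 ] turn [ 0.00306585  0.00318867 -0.03240009] 0.9991167298126373 [ 0.01108452 -0.86594939  0.58635665]
[272.82836919 140.54531062] [    0     0   512   298 97902] [ 0.5839 -0.1486  0.084 ]
[250.54294479  69.44785276] [236  56  30  28 652] [ 0.5538 -0.0788  0.084 ]
[246.82608696 191.3828892 ] [233 175  28  33 713] [ 0.5632 -0.2044  0.084 ]
[ 88.48073022 301.15010142] [ 80 278  22  47 493] [ 0.3609 -0.3825  0.084 ]
[409.71644612 300.4952741 ] [396 278  24  47 529] [ 0.8032 -0.3354  0.084 ]
[278.04757374 342.11404105] [ 129  320  340   43 7357] [ 0.6264 -0.4086  0.084 ]
246,185.5,.04 [ 0.5624 -0.2086  0.04  ]
250,79,.04 [ 0.5539 -0.0832  0.04  ]
246,198,.084 [ 0.5631 -0.2117  0.084 ]
251,71,.084 [ 0.5544 -0.0804  0.084 ]
165.5,38,.012 [ 0.4404 -0.0323  0.012 ]
164.5,220,.012 [ 0.4563 -0.275   0.012 ]
116,36,.012 [ 0.3689 -0.0278  0.012 ]
311,33,.012 [ 0.6236 -0.0084  0.012 ]
299,232,.012 [ 0.6417 -0.2726  0.012 ]
118,225,.012 [ 0.385  -0.2917  0.012 ]
```

servo_tool(commands=[[0.003, 0.003, -0.03, -0.3, -0.8, -4, 1], [0, 0, 0, 0, 0, -4, 1], [0, 0, 0, 0, 0, -3, 1], [0, 0, 0, 0, 0, -3, 1], [0, 0, 0, 0, 0, 0, 1], [0, 0, 0, 0, 0, 0, 1]])

```text
t: 3.18
tcp_pos: [0.5583, -0.223, 0.065]
tcp_rot: [1.166, 1.23, -1.171]
ft_force: [0.4, 0.4, -0.6]
width: 1.003
```

Run:
```python
from h import *
s,R=pose(); print(s["tcp_pos"],turn(.067)[0],s["ft_force"])
```

```text
[ 0.55829831 -0.22298668  0.06496024] [0.00493207 0.00121415 0.01304136] [ 0.36445064  0.43371371 -0.62626672]
```

servo_tool(commands=[[0.005, 0.001, 0.013, 0.5, 1.2, -0.4, 1], [0, 0, 0, 0, 0, 0, 1], [0, 0, 0, 0, 0, -0.7, 1], [0, 0, 0, 0, 0, -0.5, 1], [0, 0, 0, 0, 0, 0, 1]])

```text
t: 3.8
tcp_pos: [0.565, -0.2108, 0.0508]
tcp_rot: [1.16, 1.236, -1.157]
ft_force: [0.5, 0.0, 0.6]
width: 1.0
```

Run:
```python
from h import *
s,R=pose(); print(s["tcp_pos"],turn(.067)[0],s["ft_force"])
```

```text
[ 0.56503902 -0.21083198  0.0508158 ] [ 0.00115751  0.00388068 -0.00026227] [0.5241223  0.02871993 0.59171149]
```

servo_tool(commands=[[0, 0, 0, 0, 0, -0.3, 0.42], [0, 0, 0, 0, 0, 0, 0.42], [0, 0, 0, 0, 0, 0, 0.42], [0, 0, 0, 0, 0, 0, 0.42], [0, 0, 0, 0, 0, 0, 0.42]], force=5)

```text
t: 4.42
tcp_pos: [0.5651, -0.211, 0.0477]
tcp_rot: [1.161, 1.236, -1.158]
ft_force: [-0.3, 0.3, -0.5]
width: 0.504
```

servo_tool(commands=[[0, 0, 0, -0.8, -0.05, 0, 0.42], [0, 0, 0, -0.8, -0.05, 0, 0.42], [0, 0, 0, -0.8, -0.05, 0, 0.42], [0, 0, 0, -0.8, -0.05, 0, 0.42]])

```text
t: 4.92
tcp_pos: [0.5321, -0.213, 0.048]
tcp_rot: [1.161, 1.235, -1.156]
ft_force: [2.6, -0.4, -2.1]
width: 0.416
```

servo_tool(commands=[[0, 0, 0, -0.8, -0.05, 0, 0.42], [0, 0, 0, -0.8, -0.05, 0, 0.42]])

```text
t: 5.18
tcp_pos: [0.5148, -0.2141, 0.0481]
tcp_rot: [1.161, 1.235, -1.156]
ft_force: [2.5, 0.1, -2.4]
width: 0.419
```

servo_tool(commands=[[0, 0, 0, -0.8, -0.05, 0, 0.42], [0, 0, 0, -0.8, -0.05, 0, 0.42], [0, 0, 0, -0.8, -0.05, 0, 0.42]])

```text
t: 5.55
tcp_pos: [0.489, -0.2157, 0.0481]
tcp_rot: [1.161, 1.235, -1.156]
ft_force: [2.6, 1.1, -2.6]
width: 0.418
```

servo_tool(commands=[[0, 0, 0, -0.8, -0.05, 0, 0.42], [0, 0, 0, -0.8, -0.05, 0, 0.42]])

```text
t: 5.8
tcp_pos: [0.4719, -0.2168, 0.0481]
tcp_rot: [1.161, 1.235, -1.156]
ft_force: [2.5, -0.4, -2.5]
width: 0.419
```

Steady at about 2.5 N with about -2.4 N vertical, so the grip rides up on the finger a little. I'll finish this slide.

servo_tool(commands=[[0, 0, 0, -0.8, -0.05, 0, 0.42], [0, 0, 0, -0.8, -0.05, 0, 0.42], [0, 0, 0, -0.7, -0.05, 0, 0.42], [0, 0, 0, -0.2, 0, 0, 0.42], [0, 0, 0, 0, 0, 0, 0.42]])

```text
t: 6.42
tcp_pos: [0.4448, -0.2186, 0.0483]
tcp_rot: [1.161, 1.234, -1.156]
ft_force: [2.2, -0.9, -1.7]
width: 0.417
```

servo_tool(commands=[[0, 0, 0, 0.4, 0, 0, 0.8], [0, 0, 0, 0, 0, 0, 1], [0, 0, 0, 0, 0, 0, 1], [0, 0, 0, 0, 0, 0, 1]])

```text
t: 6.92
tcp_pos: [0.4486, -0.2184, 0.048]
tcp_rot: [1.161, 1.236, -1.157]
ft_force: [-0.9, -0.6, -1.2]
width: 0.81
```

servo_tool(commands=[[0, 0, 0, 0, 0, 2, 1], [0, 0, 0, 0, 0, 4, 1], [0, 0, 0, 0, 0, 3, 1], [0, 0, 0, 3, 4, 0, 1], [0, 0, 0, 3, 4, 0, 1], [0, 0, 0, 3, 4, 0, 1], [0, 0, 0, 0.5, 1, 0, 1], [0, 0, 0, 0, 0, 0, 1], [0, 0, 0, 0, 0, 0, 1]])

```text
t: 8.05
tcp_pos: [0.5437, -0.0866, 0.1409]
tcp_rot: [1.163, 1.234, -1.161]
ft_force: [0.4, -0.4, -0.2]
width: 0.998
```

```bash
python3 w.py w2
python3 - <<'E'
from h import *
p=viewer.capture("top"); cv2.imwrite("pics/top2.png",cv2.resize(p["pixels"][170:320,200:380],None,fx=3,fy=3))
E
```

```text
tcp [ 0.54373503 -0.08660324  0.14093539] turn [0.00175591 0.00347775 0.0076988 ] 0.9979186048308306 [ 0.39654903 -0.43205719 -0.16046094]
[264.86082728 111.12524442] [    0     0   512   291 99725] [ 0.5504 -0.0049  0.084 ]
[262.2591623  196.29057592] [ 245  175   36   42 1146] [ 0.5532 -0.0741  0.084 ]
[328.05673759 280.88652482] [319 255  24  42 564] [ 0.6222 -0.1531  0.084 ]
[ 88.96346154 299.96346154] [ 80 278  24  47 520] [ 0.3772 -0.2013  0.084 ]
[409.67602996 300.48501873] [396 278  24  47 534] [ 0.7233 -0.181   0.084 ]
[268.14037873 342.74350833] [ 129  320  340   44 8819] [ 0.5724 -0.2336  0.084 ]
```

View pics/w2.png

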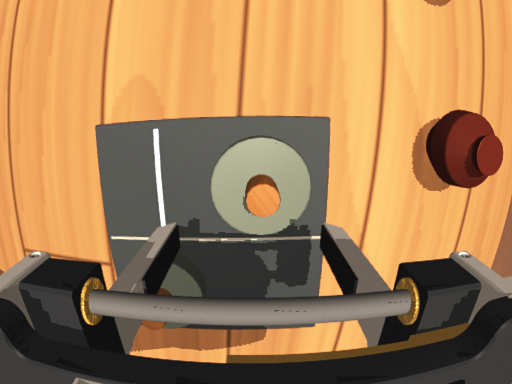

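The left stone still stands at its start, with the grip top at about (264,199). The right one is near the chalk line, partly hidden by the gripper.

servo_tool(commands=[[0, 0.003, 0.007, 1.0, 0.5, -2, 1], [0, 0, 0, 0, 0, -3, 1], [0, 0, 0, 0, 0, -2, 1], [0, 0, 0, 0, 0, 0, 1], [0, 0, 0, 0, 0, 0, 1]])

```text
t: 8.78
tcp_pos: [0.553, -0.0869, 0.0708]
tcp_rot: [1.161, 1.234, -1.164]
ft_force: [0.3, 0.8, 0.7]
width: 1.0
```

Run:
```python
from h import *
s,R=pose(); print(s["tcp_pos"],turn(.067)[0],s["ft_force"])
p=viewer.capture("top"); 
def disc(p,uv0):
    pass
b=p["pixels"]; cv2.imwrite("pics/top3.png",cv2.resize(b[170:320,200:380],None,fx=4,fy=4,interpolation=cv2.INTER_CUBIC))
```

```text
[ 0.55296604 -0.08694131  0.07081412] [0.00375002 0.0020951  0.00470153] [0.33562206 0.78483566 0.72666203]
```

View pics/top3.png

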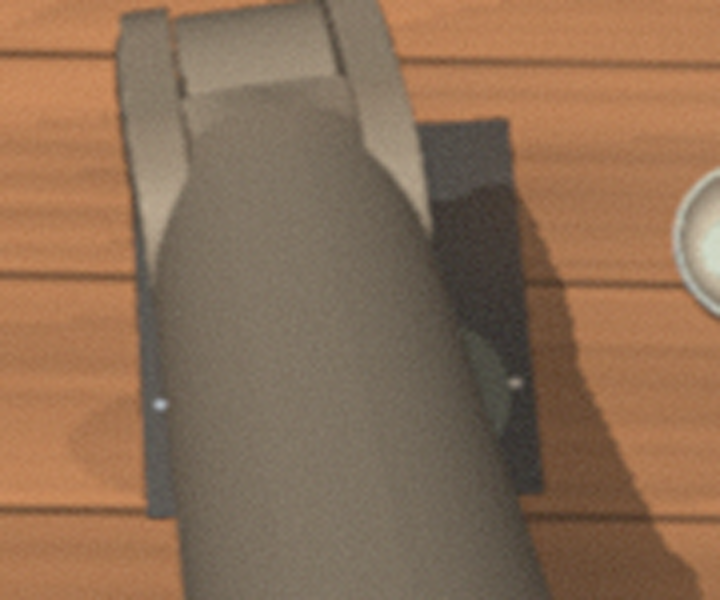

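The arm hides most of the top view, but the right disc's edge shows at (512,390), level with the chalk end at (515,383). So it is on the line. Now for the left stone.

servo_tool(commands=[[0.003, 0.002, 0.005, 0.1, 0.5, -1, 1], [0, 0, 0, 0, 0, -1, 1], [0, 0, 0, 0, 0, -0.2, 0.42], [0, 0, 0, 0, 0, 0, 0.42], [0, 0, 0, 0, 0, 0, 0.42], [0, 0, 0, 0, 0, 0, 0.42], [0, 0, 0, 0, 0, 0, 0.42]])

```text
t: 9.7
tcp_pos: [0.5549, -0.0818, 0.049]
tcp_rot: [1.16, 1.238, -1.158]
ft_force: [-0.7, 0.5, -0.6]
width: 0.508
```

servo_tool(commands=[[0, 0, 0, -0.8, -0.05, 0, 0.42], [0, 0, 0, -0.8, -0.05, 0, 0.42], [0, 0, 0, -0.8, -0.05, 0, 0.42], [0, 0, 0, -0.8, -0.05, 0, 0.42]])

```text
t: 10.2
tcp_pos: [0.5212, -0.0839, 0.0492]
tcp_rot: [1.16, 1.237, -1.157]
ft_force: [1.9, -0.2, -1.7]
width: 0.42
```

servo_tool(commands=[[0, 0, 0, -0.8, -0.05, 0, 0.42], [0, 0, 0, -0.8, -0.05, 0, 0.42]])

```text
t: 10.45
tcp_pos: [0.504, -0.085, 0.0492]
tcp_rot: [1.16, 1.237, -1.157]
ft_force: [0.3, 0.7, -0.9]
width: 0.418
```

servo_tool(commands=[[0, 0, 0, -0.8, -0.05, 0, 0.42], [0, 0, 0, -0.8, -0.05, 0, 0.42], [0, 0, 0, -0.8, -0.05, 0, 0.42]])

```text
t: 10.82
tcp_pos: [0.4783, -0.0867, 0.0493]
tcp_rot: [1.16, 1.237, -1.157]
ft_force: [1.5, 0.5, -1.7]
width: 0.418
```

servo_tool(commands=[[0, 0, 0, -0.8, -0.05, 0, 0.42]])

```text
t: 10.95
tcp_pos: [0.4697, -0.0872, 0.0493]
tcp_rot: [1.16, 1.237, -1.157]
ft_force: [1.8, 0.2, -1.0]
width: 0.419
```

servo_tool(commands=[[0, 0, 0, -0.8, -0.05, 0, 0.42]])

```text
t: 11.08
tcp_pos: [0.4612, -0.0877, 0.0493]
tcp_rot: [1.16, 1.237, -1.157]
ft_force: [0.9, 0.2, -1.1]
width: 0.421
```

servo_tool(commands=[[0, 0, 0, -0.8, -0.05, 0, 0.42]])

```text
t: 11.2
tcp_pos: [0.4526, -0.0883, 0.0493]
tcp_rot: [1.16, 1.237, -1.157]
ft_force: [1.6, 0.5, -1.0]
width: 0.414
```

servo_tool(commands=[[0, 0, 0, -0.8, -0.05, 0, 0.42]])

```text
t: 11.32
tcp_pos: [0.444, -0.0888, 0.0493]
tcp_rot: [1.16, 1.237, -1.157]
ft_force: [1.2, -0.6, -0.6]
width: 0.416
```

servo_tool(commands=[[0, 0, 0, -0.5, 0, 0, 0.42], [0, 0, 0, 0, 0, 0, 0.42], [0, 0, 0, 0, 0, 0, 0.42], [0, 0, 0, 0, 0, 0, 0.42]])

```text
t: 11.82
tcp_pos: [0.4382, -0.0889, 0.0494]
tcp_rot: [1.16, 1.237, -1.158]
ft_force: [-0.1, -0.6, 0.3]
width: 0.421
```

servo_tool(commands=[[0, 0, 0, 0.4, 0, 0, 0.8], [0, 0, 0, 0, 0, 0, 1], [0, 0, 0, 0, 0, 0, 1], [0, 0, 0, 0, 0, 2, 1], [0, 0, 0, 0, 0, 4, 1], [0, 0, 0, 0, 0, 3, 1], [0, 0, 0, 0.3, -4, 0, 1], [0, 0, 0, 0.3, -4, 0, 1], [0, 0, 0, 0, -3, 0, 1], [0, 0, 0, 0, 0, 0, 1], [0, 0, 0, 0, 0, 0, 1]])

```text
t: 13.2
tcp_pos: [0.4482, -0.201, 0.1425]
tcp_rot: [1.158, 1.238, -1.156]
ft_force: [-0.1, 0.4, 0.1]
width: 0.999
```

```bash
python3 w.py w3
```

```text
tcp [ 0.44820759 -0.20101147  0.14251226] turn [0.00139649 0.00314389 0.00033192] 0.9985226603554183 [-0.11100649  0.44076088  0.09985569]
[234.25248365 139.43496743] [    0     0   512   298 83043] [ 0.4317 -0.1435  0.084 ]
[251.7902439   68.11121951] [ 234   51   37   35 1025] [ 0.4417 -0.0853  0.084 ]
[249.34760274 218.63099315] [ 233  197   34   43 1168] [ 0.4484 -0.2092  0.084 ]
[ 89.19012797 300.25776965] [ 80 278  24  47 547] [ 0.2817 -0.3185  0.084 ]
[409.79285714 300.42678571] [396 278  24  47 560] [ 0.6298 -0.2952  0.084 ]
[259.10899052 341.45096627] [ 129  320  340   44 8331] [ 0.4683 -0.3477  0.084 ]
```

View pics/w3.png

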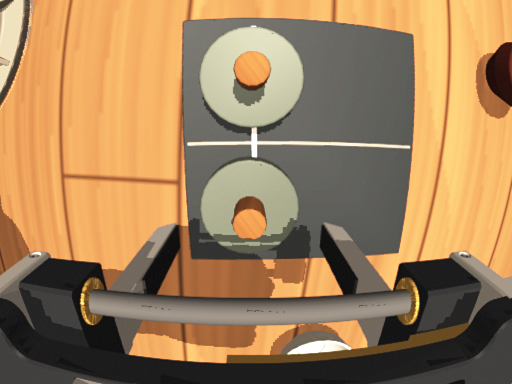

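Both discs stand on the chalk line: the centres are at about (251,77) and (249,207), and the line is at column 254. I'll go to the right stone, feel it again briefly, then grip it.

servo_tool(commands=[[0, 0.003, 0, 0.1, -1.5, -2, 1], [0, 0, 0, 0, -0.1, -3, 1], [0, 0, 0, 0, 0, -2, 1], [0, 0, 0, 0, 0, -1, 1], [0, 0, 0, 0, 0, 0, 1], [0, 0, 0, 0, 0, 0, 1]])

```text
t: 14.0
tcp_pos: [0.4509, -0.2132, 0.062]
tcp_rot: [1.153, 1.241, -1.152]
ft_force: [-1.0, 0.2, -0.4]
width: 0.999
```

servo_tool(commands=[[0, 0, 0, -0.1, -0.55, -0.7, 1], [0, 0, 0, 0, 0, -0.6, 0.42], [0, 0, 0, 0, 0, 0, 0.42], [0, 0, 0, 0, 0, 0, 0.42], [0, 0, 0, 0, 0, 0, 0.42], [0, 0, 0, 0, 0, 0, 0.42], [0, 0, 0, 0.4, 0.03, 0, 0.42], [0, 0, 0, 0.4, 0.03, 0, 0.42], [0, 0, 0, 0.4, 0.03, 0, 0.42]])

```text
t: 15.12
tcp_pos: [0.4604, -0.2189, 0.0492]
tcp_rot: [1.151, 1.242, -1.156]
ft_force: [-8.0, -1.2, 6.6]
width: 0.418
```

servo_tool(commands=[[0, 0, 0, 0.4, 0.03, 0, 0.42]])

```text
t: 15.25
tcp_pos: [0.4632, -0.2187, 0.0489]
tcp_rot: [1.151, 1.244, -1.158]
ft_force: [-8.6, -0.0, 6.9]
width: 0.425
```

servo_tool(commands=[[0, 0, 0, -0.6, -0.03, 0, 0.42], [0, 0, 0, -0.6, -0.03, 0, 0.42], [0, 0, 0, -0.6, -0.03, 0, 0.42]])

```text
t: 15.62
tcp_pos: [0.446, -0.2194, 0.0491]
tcp_rot: [1.151, 1.243, -1.156]
ft_force: [3.8, -0.5, -2.4]
width: 0.418
```

servo_tool(commands=[[0, 0, 0, -0.6, -0.03, 0, 0.42]])

```text
t: 15.75
tcp_pos: [0.4398, -0.2197, 0.0492]
tcp_rot: [1.151, 1.242, -1.155]
ft_force: [3.4, 0.1, -2.0]
width: 0.42
```

servo_tool(commands=[[0, 0, 0, -0.2, -0.03, 0, 0.42]])

```text
t: 15.88
tcp_pos: [0.4374, -0.2201, 0.0493]
tcp_rot: [1.151, 1.242, -1.155]
ft_force: [2.6, 0.1, -1.6]
width: 0.415
```

The right stone clearly drags harder: 2.5 to 3.8 N while lifted by about 2 N, and 8 N when pressed with 6.7 N. The left one gave about 1.3 N. I'll grip the right stone.

servo_tool(commands=[[0, 0, 0, 0.4, 0, 0, 0.2], [0, 0, 0, 0, 0, 0, 0.2], [0, 0, 0, 0, 0, 0, 0.2], [0, 0, 0, 0, 0, 0, 0.2], [0, 0, 0, 0, 0, 0, 0.2]], force=35)

```text
t: 16.5
tcp_pos: [0.4416, -0.2202, 0.0494]
tcp_rot: [1.151, 1.242, -1.156]
ft_force: [0.7, 0.3, 0.6]
width: 0.312
```

servo_tool(commands=[[0, 0, 0, 0, 0, 1, 0.2], [0, 0, 0, 0, 0, 2, 0.2], [0, 0, 0, 0, 0, 3, 0.2], [0, 0, 0, 0, 0, 3, 0.2], [0, 0, 0, 0, 0, 2, 0.2], [0, 0, 0, 0, 0, 0, 0.2], [0, 0, 0, 0, 0, 0, 0.2]])

```text
t: 17.38
tcp_pos: [0.4365, -0.2184, 0.1618]
tcp_rot: [1.15, 1.251, -1.16]
ft_force: [-0.0, -0.3, -7.8]
width: 0.316
```

servo_tool(commands=[[0, 0, 0, 0.6, 2, 0.2, 0.2], [0, 0, 0, 0.5, 4, 0, 0.2], [0, 0, 0, 0.4, 4, 0, 0.2], [0, 0, 0, 0.3, 4, 0, 0.2], [0, 0, 0, 0.3, 4, 0, 0.2], [0, 0, 0, 0.3, 4, 0, 0.2], [0, 0, 0, 0.2, 4, 0, 0.2], [0, 0, 0, 0.2, 4, 0, 0.2], [0, 0, 0, 0.2, 4, 0, 0.2], [0, 0, 0, 0, 3, 0, 0.2], [0, 0, 0, 0, 1, 0, 0.2], [0, 0, 0, 0, 0, 0, 0.2]])

```text
t: 18.88
tcp_pos: [0.4576, 0.1725, 0.1513]
tcp_rot: [1.143, 1.267, -1.173]
ft_force: [0.1, -1.2, -7.5]
width: 0.313
```

Run:
```python
from h import *
s,R=pose(); print(s["tcp_pos"],turn(.067)[0],s["joints"][6])
```

```text
[0.45764424 0.17250079 0.15129489] [-0.00268184 -0.02883025 -0.00733933] -0.564858191648562
```

servo_tool(commands=[[0, -0.028, 0, 0.3, 3, 0.5, 0.2], [0, 0, 0, 0.3, 3, 0, 0.2], [0, 0, 0, 0.3, 3, 0, 0.2], [0, 0, 0, 0, 0.8, 0, 0.2], [0, 0, 0, 0, 0, 0, 0.2], [0, 0, 0, 0, 0, 0, 0.2]])

```text
t: 19.62
tcp_pos: [0.4674, 0.2634, 0.1535]
tcp_rot: [1.157, 1.24, -1.166]
ft_force: [-0.1, 0.1, -7.3]
width: 0.314
```

```bash
python3 w.py w4
python3 - <<'E'
from h import *
s,R=pose(); print(s["tcp_pos"],turn(.067)[0])
E
```

```text
tcp [0.46740189 0.26344469 0.15352374] turn [ 0.00333949 -0.00407851  0.00524572] 0.31360003131776065 [-0.10410396  0.06617591 -7.31415032]
[249.39650556 121.85687942] [     0      0    512    291 118760] [0.4619 0.3355 0.084 ]
[491.23076923 202.50769231] [479 193  23  21 325] [0.7395 0.2824 0.084 ]
[250.41476793 246.40548523] [ 223  207   53   69 2370] [0.47   0.2241 0.084 ]
[180.39370079 258.45406824] [170 249  24  19 381] [0.4042 0.2058 0.084 ]
[250.33548387 290.68774194] [220 281  60  17 775] [0.4732 0.1752 0.084 ]
[190.99307958 310.16608997] [187 286  11  50 289] [0.4131 0.1445 0.084 ]
[308.292 313.368] [302 286  11  50 250] [0.536  0.1485 0.084 ]
[ 92.91554294 329.79276082] [  67  309   51   42 1409] [0.2858 0.0896 0.084 ]
[405.64978292 329.37047757] [ 382  309   51   43 1382] [0.6661 0.1169 0.084 ]
[249.96150628 340.31841004] [ 209  325   83   31 2390] [0.4773 0.1073 0.084 ]
[0.46742263 0.26336575 0.15352349] [ 0.00333336 -0.00408351  0.00224572]
```

View pics/w4.png

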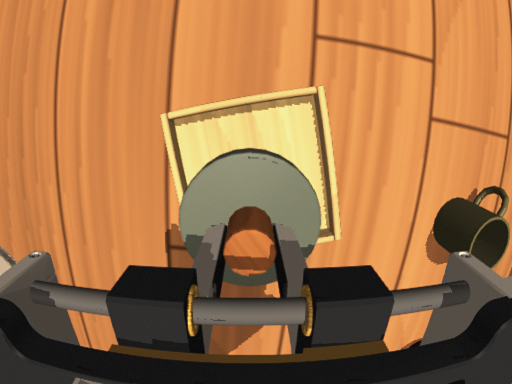

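The wrist view shows the stone over the tray, with the visible rim corners near (163,116), (323,88) and (339,239). I'll check the tray centre from those.

```bash
python3 w.py w5 163,116,.035 323,88,.035 339,239,.035 | tail -3
```

```text
163,116,.035 [0.3734 0.3369 0.035 ]
323,88,.035 [0.533  0.3753 0.035 ]
339,239,.035 [0.5704 0.215  0.035 ]
```

servo_tool(commands=[[0.003, -0.004, 0.002, 0.3, 1.0, -2, 0.2], [0, 0, 0, 0, 0, -3, 0.2], [0, 0, 0, 0, 0, -2, 0.2], [0, 0, 0, 0, 0, -1, 0.2], [0, 0, 0, 0, 0, 0, 0.2], [0, 0, 0, 0, 0, 0, 0.2]])

```text
t: 20.48
tcp_pos: [0.4708, 0.2741, 0.0683]
tcp_rot: [1.161, 1.24, -1.16]
ft_force: [-0.7, -0.2, -6.2]
width: 0.316
```

Run:
```python
from h import *
s,R=pose(); print(s["tcp_pos"],turn(.067)[0])
```

```text
[0.47081135 0.27407244 0.06827554] [-0.00070907  0.00056148  0.00135345]
```

Centred and level. Lowering to touch.

servo_tool(commands=[[0, 0, 0, 0, 0, -0.8, 0.2], [0, 0, 0, 0, 0, -0.7, 0.2], [0, 0, 0, 0, 0, -0.4, 0.2], [0, 0, 0, 0, 0, 0, 0.2]])

```text
t: 20.98
tcp_pos: [0.4716, 0.2743, 0.0491]
tcp_rot: [1.163, 1.238, -1.159]
ft_force: [-0.9, 0.1, -6.2]
width: 0.314
```

servo_tool(commands=[[0, 0, 0, 0, 0, -0.3, 0.2], [0, 0, 0, 0, 0, 0, 0.2]])

```text
t: 21.22
tcp_pos: [0.4717, 0.2744, 0.046]
tcp_rot: [1.163, 1.238, -1.158]
ft_force: [-0.5, -0.1, -7.3]
width: 0.313
```

servo_tool(commands=[[0, 0, 0, 0, 0, -0.15, 0.2], [0, 0, 0, 0, 0, 0, 0.2]])

```text
t: 21.48
tcp_pos: [0.4722, 0.2748, 0.0455]
tcp_rot: [1.164, 1.238, -1.157]
ft_force: [-0.7, 0.0, -6.2]
width: 0.315
```

servo_tool(commands=[[0, 0, 0, 0, 0, -0.2, 0.2], [0, 0, 0, 0, 0, 0, 0.2]])

```text
t: 21.72
tcp_pos: [0.4726, 0.2752, 0.0454]
tcp_rot: [1.165, 1.236, -1.156]
ft_force: [0.6, 0.1, -8.0]
width: 0.312
```

servo_tool(commands=[[0, 0, 0, -0.1, -0.1, -0.4, 0.2], [0, 0, 0, 0, 0, 0, 0.2], [0, 0, 0, 0, 0, 0, 0.2]])

```text
t: 22.1
tcp_pos: [0.473, 0.2758, 0.0435]
tcp_rot: [1.168, 1.235, -1.153]
ft_force: [-0.0, -0.1, -5.7]
width: 0.315
```

Run:
```python
from h import *
s,R=pose(); print(s["tcp_pos"],turn(.067)[0],s["joints"],s["ft_force"])
```

```text
[0.47299736 0.27575725 0.04350633] [-0.00383331  0.00922614  0.00182517] [-0.18717363  0.47942672 -0.56755788  2.00453641  0.37684213  0.75024318
 -0.91612818] [-0.03445942 -0.12990745 -5.74433558]
```

servo_tool(commands=[[-0.004, 0.009, 0.002, -0.1, -0.1, -0.2, 0.2], [0, 0, 0, 0, 0, 0, 0.2], [0, 0, 0, 0, 0, 0, 0.2]])

```text
t: 22.48
tcp_pos: [0.4734, 0.2758, 0.043]
tcp_rot: [1.162, 1.239, -1.158]
ft_force: [0.1, -0.2, 0.0]
width: 0.313
```

Run:
```python
from h import *
s,R=pose(); print(s["tcp_pos"],turn(.067)[0],s["ft_force"],s["ft_torque"])
p=viewer.capture("side"); u=proj(p,[.472,.274,.04]).astype(int); x,y=u
cv2.imwrite("pics/s6.png",cv2.resize(p["pixels"][max(0,y-75):y+75,max(0,x-100):x+100],None,fx=4,fy=4,interpolation=cv2.INTER_CUBIC))
```

```text
[0.47336904 0.27581383 0.04302435] [-1.11755335e-03  2.26420674e-03 -5.56185754e-05] [ 0.10508051 -0.16298802  0.04928214] [-0.08576746  0.01474158  0.03352193]
```

View pics/s6.png

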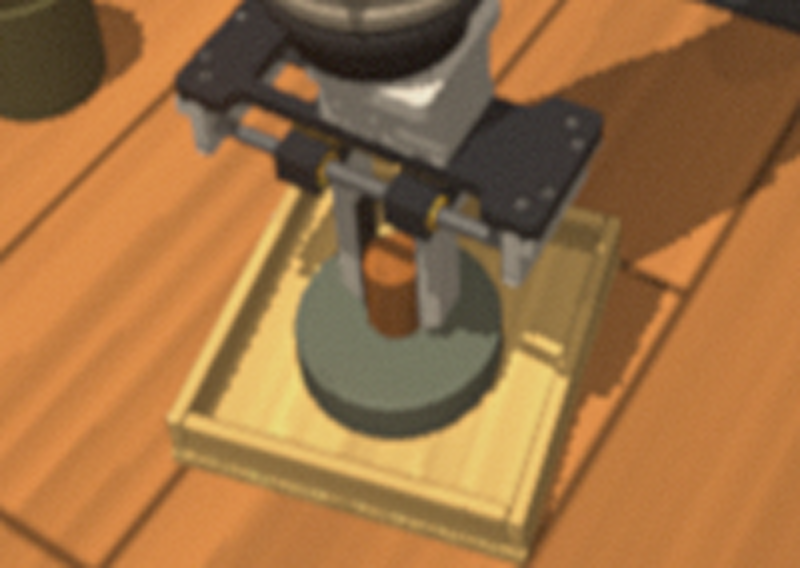

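The wrist no longer carries the weight, and the side view shows the stone flat inside the tray. The disc is at about (400,340) in the crop, and the walls are clear of it. Releasing and lifting off.

servo_tool(commands=[[0, 0, 0, 0, 0, 0, 0.6], [0, 0, 0, 0, 0, 0, 1], [0, 0, 0, 0, 0, 0, 1], [0, 0, 0, 0, 0, 0, 1], [0, 0, 0, 0, 0, 2, 1], [0, 0, 0, 0, 0, 4, 1], [0, 0, 0, 0, 0, 5, 1], [0, 0, 0, 0, 0, 5, 1], [0, 0, 0, 0, -2, 0, 1], [0, 0, 0, 0, -4, 0, 1], [0, 0, 0, 0, -3, 0, 1], [0, 0, 0, 0, 0, 0, 1]])

```text
t: 24.02
tcp_pos: [0.472, 0.1858, 0.2187]
tcp_rot: [1.164, 1.239, -1.148]
ft_force: [0.5, 1.0, -0.7]
width: 1.0
```

```bash
python3 w.py w7
python3 - <<'E'
from h import *
p=viewer.capture("side"); cv2.imwrite("pics/s7.png",p["pixels"])
a=cv2.imread("pics/w7.png"); cv2.imwrite("pics/c7.png",cv2.resize(np.hstack([a,p["pixels"]]),(800,300)))
E
```

```text
tcp [0.47198493 0.18580197 0.21868639] turn [-0.00564113  0.00883292 -0.00262859] 1.0001113386262577 [ 0.46456163  1.00814115 -0.73353845]
[254.64673835 134.49389187] [     0      0    512    298 125734] [0.4739 0.2447 0.084 ]
[255.54639175 101.        ] [242  88  28  27 582] [0.4723 0.2802 0.084 ]
[467.4601227  138.41104294] [458 132  18  14 163] [0.7493 0.2739 0.084 ]
[ 84.84051724 303.14655172] [ 80 279  14  46 232] [0.2477 0.0014 0.084 ]
[412.84482759 306.3362069 ] [403 279  16  46 232] [0.7247 0.0267 0.084 ]
[156.75080283 340.80282595] [ 130  321   53   40 1557] [ 0.3552 -0.0475  0.084 ]
[345.20751174 336.44976526] [ 325  320   43   33 1065] [ 0.6259 -0.022   0.084 ]
```

View pics/c7.png

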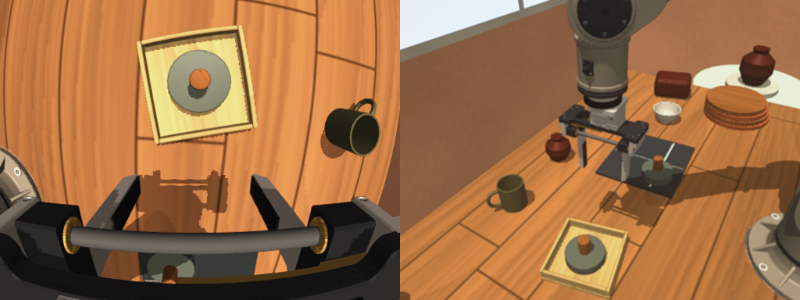

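The stone lies flat near the middle of the tray: disc at (199,82), tray centre at about (197,85). The other stone stands on the slate's chalk line, and the mug, pot and bowl look untouched. Handing in.

```bash
python3 -c "
from rig import bot; print(bot.finish_job())"
```

```text
the job is handed in; nothing more can be done
None
```

I slid both stones to the chalk line, right one first. The right stone dragged harder, so I set it in the tray and left the left one on the line. The job was handed in at about 24 s; it reports no verdict.

**Drag:** The right stone read a steady 2.5 N, and 2.6 to 3.8 N when I felt it again on the line. The left one read about 1.3 N, with noisy readings from 0.3 to 1.9 N. The right stone's raw readings fall below the stated 4 to 6.5 N because the finger was lifting it by about 2 N. Corrected for that it is only about 4 N, at the bottom of the range. The left one corrects to about 1.5 N, just above its 1.4 N limit. The ordering is clear: pressed with about 7 N, the right stone took 8 N to push.

**Placing:** Before letting go, the wrist force had dropped from about 7 N to 0 and the side view showed the stone flat on the tray floor. It settled about 2 mm lower than I had worked out, so I lowered it in small steps.

**Last checks:** The harder-dragging stone lies flat near the tray's centre. After its slide, the worn stone's centre was within about 3 mm of the chalk line. It still stood on the line in the final view, where I judged it by eye. The pot, mug and bowl look unmoved, though I did not measure them again. The gripper is open and clear of everything.

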